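Stop a tabletop pottery wheel rocking with its levelling screws

TASK

The small pottery wheel rocks on its uneven boards, because one of its two near feet hangs in the air. Feel which one, turn that foot's black levelling knob down until all four feet carry a fair share of the weight (not so far that it jacks another foot up) and let go; then press firmly but gently on the middle of the white wheel head with the closed fingers to prove that it stands firm, and let go again. Do not shove, tip or lift the wheel, and leave the pots, jar and brush alone.

Things in the scene. Friction and masses are not known exactly. Their poses are not given: they have to be found in the camera images.
- wheel: the wheel's grey cross-shaped cast frame, a foot at each corner (+-105, +-105 mm here); it weighs 4.4 kg +-10 %, centre of mass 10 mm to the far side. Origin on the centre axis, level with the far board's top, 18 mm above the table; x to the far side (grey motor box, top z = 64 mm), z up; arms' tops z = 38 mm. Far feet fixed, near feet are screws. The near boards lie 0 to 10 mm lower, unknown
- head: the white round wheel head, 184 mm across and 14 mm thick, on the frame's axis, free to spin, its underside at z = 81 mm of the wheel frame. Origin: centre of its underside
- head_top (a point): centre of the wheel head's top face, about 113 mm above the table
- knob_left_top (a point): top centre of the left screw's black fluted knob (38 mm dia., 22 tall), at x -105, y +105 mm of the wheel frame, 103 mm above the table, 56 mm from the head's rim; grip at any yaw. Clockwise from above drives knob, stem and foot down, 12 mm a turn (1.91 mm/rad): a hanging foot sinks, a loaded one lifts its corner. Takes 0.08 Nm + 0.002 Nm per N of load; stays put. Range -2 to +8 rad from the start
- knob_right_top (a point): the same for the right screw, at x -105, y -105 mm of the wheel frame. Pushing this or the other knob's top down dips that corner until its foot meets the board: a hanging foot gives by its gap, a loaded one hardly at all. Once it touches, a foot needs about 3 mm (1.4 rad) more of screw to carry its full share (about 10 N), as the rubber of all feet yields
- near_pad_left: rubber foot of the left screw, 30 mm diameter, 10 mm high, springy (about 16 N per mm); origin: centre of its underside, always 85 mm below its knob's top (less the squeeze of the rubber)
- near_pad_right: rubber foot of the right screw, the same. At the start the near foot that stands carries about 18 N, the hanging one nothing; pushing the hanging corner down takes about 5 N to tip the wheel over until that foot meets its board
- far_pad_left: left far foot, the same rubber pad, fixed to the frame's corner at x = +105, y = +105 mm
- far_pad_right: right far foot, the same, at x = +105, y = -105 mm
- bowl: terracotta bowl, 110 mm across, 55 mm high, bystander; origin: centre of underside
- mug: terracotta mug, 80 mm across, 85 mm high, bystander; origin: centre of underside
- jar: amber glass jar with black lid, 68 mm across, 95 mm high, bystander; origin: centre of underside
- brush: brush with a wooden handle, 200 mm long, lying on the table, bystander; origin: underside of its middle

How it is judged:
By the outcome, as a careful person would: the job done as asked, in the order asked, and still so for the second after the job is handed in, with the robot touching nothing.
It also fails if it takes over 72 s, if anything falls off the work surface, if the arm or the gripper's body presses on something with over 40 N, if the wrist force passes 120 N, or if a joint passes its speed limit or range.

ROBOT

A 6-joint arm with a two-finger parallel gripper is mounted at the origin on the work surface. World frame = base frame: x ahead of the robot, y to its left, z up, the work surface at z = 0. Lengths are in mm, angles in degrees, forces in N, time in s.
With the tool pointing down it reaches from about 275 to 725 mm from the base axis. Payload 5.6 kg.
Tool frame: the origin (TCP) lies midway between the tips of the shut fingers; the grasp point (between the pads) lies manip.grip_point_offset behind it (manip.grip_point_offset is the distance from the TCP to the grasp point, in mm); z points along the fingers, x is the direction in which the jaws open and shut, and the axes are right-handed (so a half turn about z gives the same grasp; the last joint's range is limited). The gripper opens to 85 mm and grips with 20 to 120 N. Pads are 22 mm wide; open, the fingers measure 114 mm over their backs; the gripper's body (76 mm by 85 mm) begins 54 mm behind the grasp point. The pads swing forward as they close: fully open they stand 13 mm farther back than shut.
Start: joints at [-54.798, 14.616, 6.199, 0, -81.583, -16.306], TCP at [178.139, -520.346, 231.283] pointing down, gripper open.
Joint ranges: [-168.99, 168.99], [-69.2, 112.95], [-62.41, 85.93], [-164.36, 98.24], [-168.68, -3.75], [-174.98, 174.98]. Speed limits (degrees/s): [147.25, 147.25, 180, 180, 180, 180].

INTERFACE

Orientations are given as [roll, pitch, yaw] about the fixed x, y, z axes, in that order (R = Rz(yaw) Ry(pitch) Rx(roll)).
In Python, from workcell import manip, optics gives the robot as it stands. The module is installed in compiled form; this text tells all that it offers.
- The arm moves only by the tool step_arm, never from a script. Its arguments are lists of equal length, an entry for each row: "dp": the shift along the tool's x, y, z as a fraction of full scale, a list of three; "dr": the turn, a rotation vector about the tool's x, y, z as a fraction of full scale, a list of three; "gripper": the finger opening in mm, from 0 to 85.4. A call has 1 to 20 rows; each row is the pose to reach, as a shift and turn from the pose measured when the call began, along the tool's axes at that moment; what a row does not reach only later rows make up. Full scale, the value 1, is 0.2 m for a shift and 45 degrees for a turn. A row lasts 1/12 s, in which the tool goes at most 41.7 mm and 7.16 degrees, less where a joint would pass 70% of its speed; a pose out of reach is approached as far as the arm can. A call with a number of a shift or a turn outside -1 to 1 is refused whole. A call with a gripper value outside its range is refused whole. The fingers move at their own pace and stop on an object; "squeeze" is the grip in N (left out, the last holds). Time passes only in rows, so rows that repeat a pose let the fingers close. It gives the time, the measured TCP pose, the force and the opening at its end, in the units of the state.
- manip.get_state(): the state, without advancing time (a new reading comes with each control period).
- optics.get_image(name): name is "side" or "top" or "wrist"; returns a dict with "frame" (400x640x3 uint8, blue, green, red), "depth" (400x640 float32, mm along the optical axis (not along the pixel's ray), 0 where there is no reading), "fx", "fy", "cx", "cy" (pixels), "dist" ([k1, k2, p1, p2, k3] as OpenCV has them; the pictures are not rectified), "view" (4x4, takes a point from world to camera coordinates). Camera axes: x right, y down, z forward; pixel columns grow to the right and rows downward; lengths in mm; the calibration is good to about 2 mm. A picture is of the moment at which its call begins.
- manip.sign_off(): hands the job in, once; it reports no verdict.
The state is a dict: "t": time; "joint_positions": joint angles; "joint_vel": joint speeds; "joint_torque": joint torques, N m; "ee_pos": TCP position; "tool_rot": TCP orientation; "ft_force": force on the tool from outside, world axes, zero at the start; "moment": the same for the moment, N m; "gripper_width": finger opening in mm.
Only numpy, scipy, OpenCV 4.12 (cv2) and the standard library are available. Lean on these libraries where they do the work, as an engineer would, in place of code of your own. Each camera call takes 0.05 s, during which the arm holds its last target.

## Working session

There is one attempt and no reset: what is moved stays moved. The work goes in short steps, Python scripts to look and compute and a tool call to move; the robot and the scene stay as the last step left them, time stands still between calls to the robot, and variables do not carry over. Pictures are saved under pics/ and viewed, and the job is handed in when it is done.

Besides the shell and the picture viewer there is one more tool, called after "Emit:" as name(argument=value, ...), one argument or row to a line, values as JSON. step_arm: Moves the arm, as the interface text tells. Shift numbers are shares of 0.2 m and turn numbers shares of 45 degrees, none past 1 either way. Its arguments: {"type":"object","properties":{"dp":{"type":"array"},"dr":{"type":"array"},"gripper":{"type":"array"},"squeeze":{"type":"number"}},"required":["dp","dr","gripper"]}

```bash
mkdir -p pics; ls
python3 - <<'E'
from workcell import manip, optics
import cv2,numpy as np
print(manip.get_state(), manip.grip_point_offset)
for n in ["side","top","wrist"]:
    d=optics.get_image(n); cv2.imwrite(f"pics/{n}0.png",d["frame"]); np.savez(f"{n}0.npz",**d)
    print(n,d["fx"],d["fy"],d["cx"],d["cy"],d["dist"],np.round(d["view"],3).tolist())
E
```

```text
pics
{'t': 0.0, 'joint_positions': array([-5.47969082e+01,  1.46544330e+01,  6.13021743e+00, -2.80297718e-02,
       -8.15820278e+01, -1.63077595e+01]), 'joint_vel': array([-0.00779602, -0.06086242,  0.03029498,  0.03891926,  0.00214833,
        0.03101917]), 'joint_torque': array([-9.08502316e-04, -3.86621940e+01,  2.37938118e+01,  5.36516413e+00,
       -6.23708504e-03, -3.13991873e-07]), 'ee_pos': array([ 178.02660907, -519.86991709,  230.37766727]), 'tool_rot': array([-1.79996772e+02, -1.09753578e-01,  1.08891200e+02]), 'ft_force': array([-0.04433278,  0.59571733,  0.51282921]), 'moment': array([-0.00959804,  0.01315014, -0.02615125]), 'gripper_width': 85.0947280790566} 18.700000000000003
side 433.30151612647205 433.30151612647205 319.16036711415734 201.5233219910178 [-0.06341999  0.          0.          0.          0.        ] [[-0.985, -0.171, -0.019, 591.121], [-0.113, 0.726, -0.679, 150.788], [0.13, -0.666, -0.734, 1193.966], [0.0, 0.0, 0.0, 1.0]]
top 401.77709831160524 401.77709831160524 320.0100627143261 195.83915905441796 [-0.05606248  0.          0.          0.          0.        ] [[-0.022, -1.0, -0.013, 17.534], [-0.987, 0.023, -0.159, 630.388], [0.159, 0.009, -0.987, 1122.409], [0.0, 0.0, 0.0, 1.0]]
wrist 285.18433173338656 285.18433173338656 322.58772299415654 195.27017566875696 [-0.04566457  0.          0.          0.          0.        ] [[-0.323, 0.947, 0.002, 549.03], [0.898, 0.305, 0.317, -42.633], [0.3, 0.105, -0.948, 381.598], [0.0, 0.0, 0.0, 1.0]]
```

View pics/top0.png

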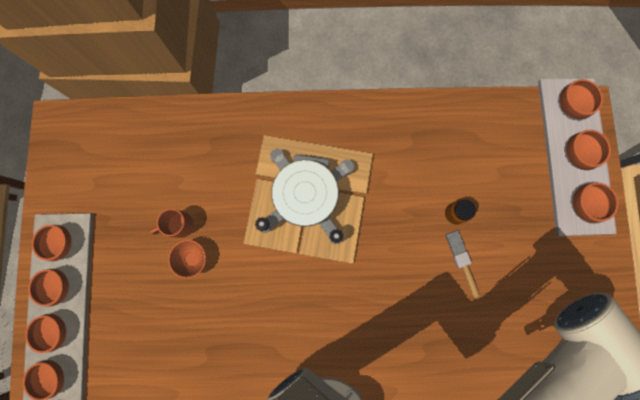

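View pics/side0.png

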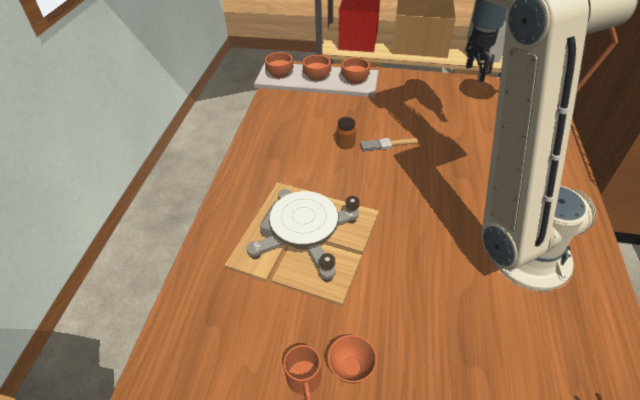

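The top view shows the wheel head at about (305,192), the left knob at (263,224) and the right knob at (336,236). The side view has the knobs at (327,262) and (352,203). I'll enlarge both.

Run:
```python
import cv2,numpy as np
t=cv2.imread("pics/top0.png")[130:270,235:385]; cv2.imwrite("pics/top0c.png",cv2.resize(t,None,fx=4,fy=4,interpolation=cv2.INTER_CUBIC))
t=cv2.imread("pics/side0.png")[180:300,225:385]; cv2.imwrite("pics/side0c.png",cv2.resize(t,None,fx=5,fy=5,interpolation=cv2.INTER_CUBIC))
```

```text
(no output)
```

View pics/top0c.png

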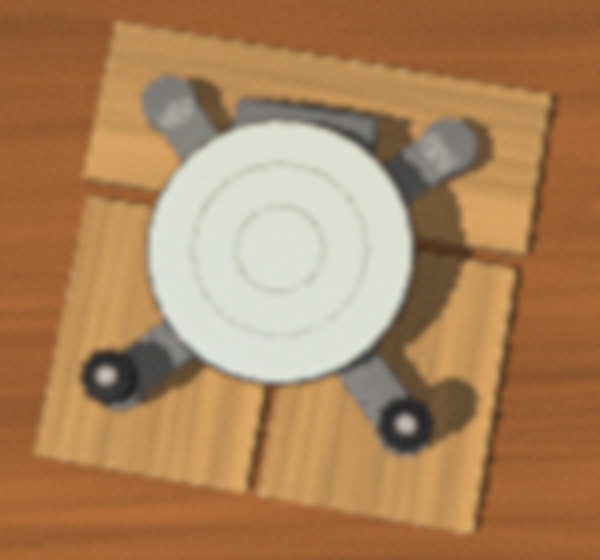

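View pics/side0c.png

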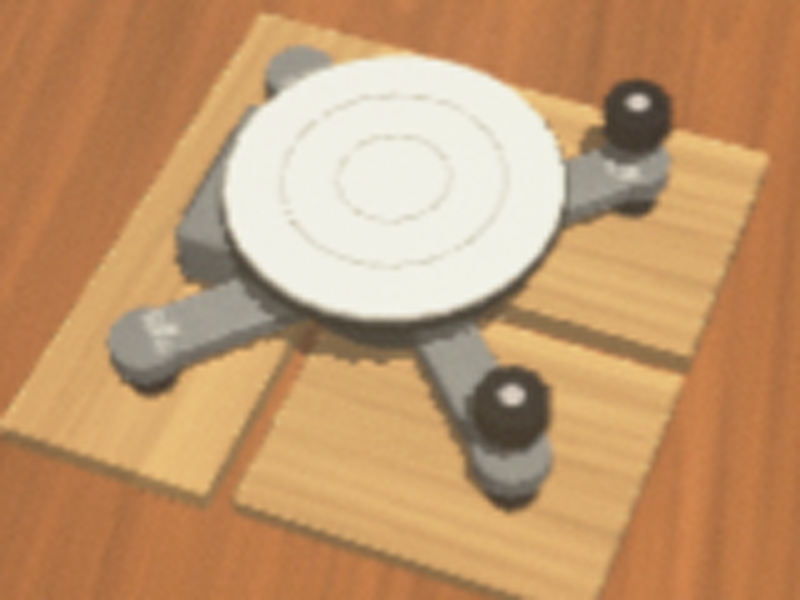

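```bash
cat > h.py <<'E'
import cv2,numpy as np
from scipy.optimize import least_squares
def ray(d,uv):
    K=np.array([[d["fx"],0,d["cx"]],[0,d["fy"],d["cy"]],[0,0,1.]])
    p=cv2.undistortPoints(np.array([[uv]],float),K,np.array(d["dist"],float))[0,0]
    R=d["view"][:3,:3];t=d["view"][:3,3]
    return -R.T@t, R.T@np.array([p[0],p[1],1.])
def atz(d,uv,z):
    o,v=ray(d,uv); return o+v*(z-o[2])/v[2]
def tri(l):
    A=np.zeros((3,3));b=np.zeros(3)
    for d,uv in l:
        o,v=ray(d,uv);v=v/np.linalg.norm(v);P=np.eye(3)-np.outer(v,v);A+=P;b+=P@o
    return np.linalg.solve(A,b)
E
python3 - <<'E'
from h import *
T=dict(np.load("top0.npz"));S=dict(np.load("side0.npz"))
T={k:v for k,v in T.items()};
pts={"head":((304.6,191.9),(303.4,215.4),113),"L":((261.4,223.6),(327,258.9),103),"R":((335.9,235.9),(352.2,200.0),103)}
q={}
for k,(a,b,z) in pts.items():
    print(k,tri([(T,a),(S,b)]).round(1),atz(T,a,z).round(1),atz(S,b,z).round(1))
    q[k]=(atz(T,a,z)+atz(S,b,z))/2
print(np.linalg.norm(q["L"]-q["R"]),np.linalg.norm((q["L"]-q["head"])[:2]),np.linalg.norm((q["R"]-q["head"])[:2]))
f=lambda p: np.concatenate([(p[:2]+np.array([[np.cos(p[2]),-np.sin(p[2])],[np.sin(p[2]),np.cos(p[2])]])@w-q[k][:2]) for k,w in {"head":(0,0),"L":(-105,105),"R":(-105,-105)}.items()])
r=least_squares(f,[q["head"][0],q["head"][1],0]);p=r.x
print(p[:2],np.degrees(p[2]),r.fun.round(1))
c,s=np.cos(p[2]),np.sin(p[2])
for w in ((-105,105),(-105,-105)): print(p[0]+c*w[0]-s*w[1],p[1]+s*w[0]+c*w[1])
E
```

```text
head [633.1  45.3 110. ] [632.6  45.2 113. ] [632.5  47.8 113. ]
L [549.  167.3  98.2] [548.2 166.6 103. ] [548.7 170.6 103. ]
R [510.5 -38.4 102.2] [509.9 -38.3 103. ] [511.  -37.6 103. ]
210.05454262363358 148.26567883339976 148.49025812163308
[632.66572494  46.36861263] -10.417116535769852 [ 0.1 -0.1 -0.1  0.  -0.   0.1]
548.3817493558748 168.62331176133875
510.411025815604 -37.91536295559732
```

The fit agrees with the given sizes: knob spacing 210 mm, residual 0.1 mm, left knob (548.4,168.6), right knob (510.4,-37.9). I'll go to the right knob first, fingers shut.

```bash
cat > g.py <<'E'
import sys,numpy as np
from scipy.spatial.transform import Rotation as R
from workcell import manip
def go(x,y,z,yaw):
    s=manip.get_state()
    R0=R.from_euler('xyz',s["tool_rot"],degrees=True)
    R1=R.from_euler('xyz',[180,0,yaw],degrees=True)
    dp=R0.inv().apply(np.array([x,y,z])-s["ee_pos"])/200
    dr=np.degrees((R0.inv()*R1).as_rotvec())/45
    print("t",round(s["t"],2),"pos",s["ee_pos"].round(2),"rot",s["tool_rot"].round(2),"J1,J6",s["joint_positions"][[0,5]].round(1),"F",s["ft_force"].round(2),"M",s["moment"].round(3),"w",round(s["gripper_width"],1))
    print("dp",dp.round(4).tolist(),"dr",dr.round(3).tolist())
if __name__=="__main__": go(*map(float,sys.argv[1:5]))
E
python3 g.py 510.5 -38 200 244; python3 g.py 510.5 -38 200 154
```

```text
t 0.15 pos [ 178.02 -520.    230.62] rot [-1.8000e+02 -8.0000e-02  1.0889e+02] J1,J6 [-54.8 -16.3] F [0.89 0.21 0.27] M [-0.022  0.01   0.046] w 85.3
dp [1.7417, 2.3532, 0.1554] dr [0.002, -0.001, -3.002]
t 0.15 pos [ 178.02 -520.    230.62] rot [-1.8000e+02 -8.0000e-02  1.0889e+02] J1,J6 [-54.8 -16.3] F [0.89 0.21 0.27] M [-0.022  0.01   0.046] w 85.3
dp [1.7417, 2.3532, 0.1554] dr [0.001, -0.002, -1.002]
```

Emit:
step_arm(
  dp=[
    [0.74,1.0,0.0],
    [0.74,1.0,0.0],
    [0.74,1.0,0.0],
    [0.74,1.0,0.0],
    [0.74,1.0,0.0],
    [0.74,1.0,0.0],
    [0.74,1.0,0.0],
    [0.74,1.0,0.0],
  ],
  dr=[
    [0,0,-1],
    [0,0,-1],
    [0,0,-1],
    [0,0,-1],
    [0,0,-1],
    [0,0,-1],
    [0,0,-1],
    [0,0,-1],
  ],
  gripper=[0,0,0,0,0,0,0,0],
)

```text
t: 0.82
ee_pos: [320.4, -313.4, 230.8]
tool_rot: [179.9, -0.1, 154.2]
ft_force: [1.0, -0.1, -0.9]
gripper_width: -0.1
```

```bash
python3 g.py 510.5 -38 200 199
```

```text
t 0.82 pos [ 320.44 -313.44  230.82] rot [ 1.7993e+02 -6.0000e-02  1.5423e+02] J1,J6 [-24.3  -1.5] F [ 1.01 -0.09 -0.9 ] M [-0.048  0.03   0.004] w -0.1
dp [-0.2572, 1.6532, 0.1558] dr [0.002, -0.001, -0.995]
```

Emit:
step_arm(
  dp=[
    [-0.15,1.0,0.05],
    [-0.15,1.0,0.05],
    [-0.15,1.0,0.05],
    [-0.15,1.0,0.05],
    [-0.15,1.0,0.05],
    [-0.15,1.0,0.05],
    [-0.15,1.0,0.05],
    [-0.15,1.0,0.05],
  ],
  dr=[
    [0,0,-1],
    [0,0,-1],
    [0,0,-1],
    [0,0,-1],
    [0,0,-1],
    [0,0,-1],
    [0,0,-1],
    [0,0,-1],
  ],
  gripper=[0,0,0,0,0,0,0,0],
)

```text
t: 1.48
ee_pos: [434.4, -146.8, 220.6]
tool_rot: [179.9, -0.1, -160.8]
ft_force: [-0.2, 0.0, 0.6]
gripper_width: 0.0
```

```bash
python3 g.py 510.5 -38 125 244
```

```text
t 1.48 pos [ 434.36 -146.77  220.6 ] rot [ 1.7990e+02 -6.0000e-02 -1.6079e+02] J1,J6 [ 0.9 18.3] F [-0.19  0.02  0.62] M [-0.055 -0.007 -0.034] w 0.0
dp [-0.5389, 0.3875, 0.4782] dr [0.003, -0.0, -0.995]
```

Emit:
step_arm(
  dp=[
    [-0.539,0.3875,0.2],
    [-0.539,0.3875,0.2],
    [-0.539,0.3875,0.2],
    [-0.539,0.3875,0.2],
    [-0.539,0.3875,0.48],
    [-0.539,0.3875,0.48],
    [-0.539,0.3875,0.48],
    [-0.539,0.3875,0.48],
    [-0.539,0.3875,0.48],
  ],
  dr=[
    [0,0,-1],
    [0,0,-1],
    [0,0,-1],
    [0,0,-1],
    [0,0,-1],
    [0,0,-1],
    [0,0,-1],
    [0,0,-1],
    [0,0,-1],
  ],
  gripper=[0,0,0,0,0,0,0,0,0],
)

```text
t: 2.23
ee_pos: [510.8, -39.1, 124.9]
tool_rot: [179.9, 0.0, -116.1]
ft_force: [0.0, 0.4, 0.8]
gripper_width: -0.2
```

```bash
python3 g.py 510.5 -38 106 244
python3 - <<'E'
from workcell import optics
import cv2
for n in ["top","wrist"]:
    d=optics.get_image(n); cv2.imwrite(f"pics/{n}1.png",d["frame"])
E
```

```text
t 2.23 pos [510.76 -39.1  124.85] rot [ 1.7991e+02  2.0000e-02 -1.1608e+02] J1,J6 [13.1 50.8] F [0.02 0.4  0.79] M [ 0.066 -0.016  0.042] w -0.2
dp [-0.0044, 0.0034, 0.0943] dr [0.002, 0.0, -0.002]
```

View pics/wrist1.png

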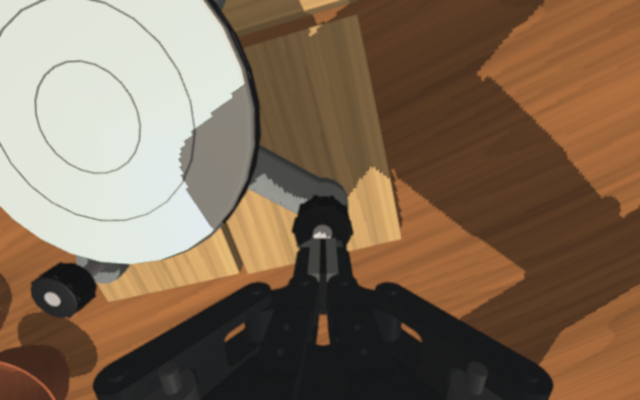

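The wrist view shows the closed tips centred over the right knob at about (322,235). I'll come down gently.

Emit:
step_arm(
  dp=[
    [-0.004,0.003,0.06],
    [-0.004,0.003,0.09],
    [-0.004,0.003,0.1],
    [-0.004,0.003,0.105],
    [-0.004,0.003,0.11],
    [-0.004,0.003,0.11],
  ],
  dr=[
    [0,0,0],
    [0,0,0],
    [0,0,0],
    [0,0,0],
    [0,0,0],
    [0,0,0],
  ],
  gripper=[0,0,0,0,0,0],
)

```text
t: 2.83
ee_pos: [511.0, -37.7, 103.7]
tool_rot: [180.0, 0.1, -116.0]
ft_force: [-0.1, 0.8, -0.3]
gripper_width: -0.0
```

```bash
python3 g.py 510.5 -38 101 244
```

```text
t 2.83 pos [511.02 -37.7  103.67] rot [ 1.7999e+02  9.0000e-02 -1.1601e+02] J1,J6 [13.3 50.8] F [-0.14  0.84 -0.28] M [-0.008  0.005  0.004] w -0.0
dp [0.0025, 0.0017, 0.0133] dr [0.0, 0.002, -0.0]
```

Emit:
step_arm(
  dp=[
    [0,0,0.003],
    [0,0,0.006],
    [0,0,0.006],
    [0,0,0.006],
  ],
  dr=[
    [0,0,0],
    [0,0,0],
    [0,0,0],
    [0,0,0],
  ],
  gripper=[0,0,0,0],
)

```text
t: 3.17
ee_pos: [511.1, -37.7, 102.5]
tool_rot: [180.0, 0.1, -116.0]
ft_force: [-0.6, 0.1, 0.2]
gripper_width: 0.1
```

Emit:
step_arm(
  dp=[
    [0,0,0.003],
    [0,0,0.006],
    [0,0,0.006],
    [0,0,0.006],
  ],
  dr=[
    [0,0,0],
    [0,0,0],
    [0,0,0],
    [0,0,0],
  ],
  gripper=[0,0,0,0],
)

```text
t: 3.5
ee_pos: [511.2, -37.7, 101.6]
tool_rot: [-180.0, 0.1, -116.0]
ft_force: [-0.6, -0.1, 1.2]
gripper_width: 0.1
```

Emit:
step_arm(
  dp=[
    [0,0,0.003],
    [0,0,0.006],
    [0,0,0.006],
    [0,0,0.006],
  ],
  dr=[
    [0,0,0],
    [0,0,0],
    [0,0,0],
    [0,0,0],
  ],
  gripper=[0,0,0,0],
)

```text
t: 3.83
ee_pos: [511.2, -37.7, 101.2]
tool_rot: [-180.0, 0.1, -116.0]
ft_force: [-3.1, -0.1, 7.1]
gripper_width: 0.5
```

Emit:
step_arm(
  dp=[
    [0,0,0.003],
    [0,0,0.006],
    [0,0,0.006],
    [0,0,0.006],
  ],
  dr=[
    [0,0,0],
    [0,0,0],
    [0,0,0],
    [0,0,0],
  ],
  gripper=[0,0,0,0],
)

```text
t: 4.17
ee_pos: [511.3, -37.7, 101.1]
tool_rot: [-179.9, 0.1, -116.0]
ft_force: [-4.4, 1.3, 9.7]
gripper_width: -0.2
```

Emit:
step_arm(
  dp=[
    [0,0,0.006],
    [0,0,0.012],
    [0,0,0.012],
    [0,0,0.012],
  ],
  dr=[
    [0,0,0],
    [0,0,0],
    [0,0,0],
    [0,0,0],
  ],
  gripper=[0,0,0,0],
)

```text
t: 4.5
ee_pos: [511.2, -37.8, 100.7]
tool_rot: [-179.8, 0.1, -115.9]
ft_force: [-7.3, 2.0, 15.7]
gripper_width: -0.0
```

Emit:
step_arm(
  dp=[
    [0,0,-0.02],
    [0,0,-0.04],
    [0,0,-0.08],
    [0,0,-0.12],
    [0,0,-0.12],
  ],
  dr=[
    [0,0,0],
    [0,0,0],
    [0,0,0],
    [0,0,0],
    [0,0,0],
  ],
  gripper=[0,0,0,0,0],
)

```text
t: 4.92
ee_pos: [512.3, -37.8, 126.6]
tool_rot: [-179.7, 0.2, -115.9]
ft_force: [0.3, 0.5, 0.8]
gripper_width: -0.6
```

```bash
python3 g.py 548.4 168.6 125 289
```

```text
t 4.92 pos [512.34 -37.82 126.59] rot [-179.69    0.2  -115.92] J1,J6 [13.3 50.8] F [0.27 0.48 0.83] M [ 0.037 -0.01   0.007] w -0.6
dp [-1.007, 0.289, 0.0098] dr [-0.008, 0.001, -0.998]
```

The right corner is stiff, 0.9 mm from 1 N to 16 N, so it's loaded. Next is the left one.

Emit:
step_arm(
  dp=[
    [-0.2,0.06,-0.05],
    [-0.4,0.12,-0.05],
    [-0.6,0.17,-0.05],
    [-0.8,0.23,-0.05],
    [-1.0,0.287,-0.02],
    [-1.0,0.287,0.01],
    [-1.0,0.287,0.05],
    [-1.0,0.287,0.09],
    [-1.0,0.287,0.09],
  ],
  dr=[
    [-0.008,0,-0.15],
    [-0.008,0,-0.3],
    [-0.008,0,-0.45],
    [-0.008,0,-0.6],
    [-0.008,0,-0.75],
    [-0.008,0,-0.9],
    [-0.008,0,-1],
    [-0.008,0,-1],
    [-0.008,0,-1],
  ],
  gripper=[0,0,0,0,0,0,0,0,0],
)

```text
t: 5.67
ee_pos: [547.1, 166.8, 106.8]
tool_rot: [179.8, 0.0, -71.1]
ft_force: [-0.2, 0.5, -0.5]
gripper_width: 0.0
```

```bash
python3 g.py 548.4 168.6 104 289
python3 - <<'E'
from workcell import optics
import cv2
for n in ["wrist"]:
    d=optics.get_image(n); cv2.imwrite(f"pics/{n}2.png",d["frame"])
E
```

```text
t 5.67 pos [547.1  166.77 106.84] rot [ 1.7983e+02  5.0000e-02 -7.1080e+01] J1,J6 [32.6 76.4] F [-0.2   0.48 -0.5 ] M [0.019 0.075 0.019] w 0.0
dp [-0.0066, -0.0092, 0.0142] dr [0.004, 0.001, -0.002]
```

View pics/wrist2.png

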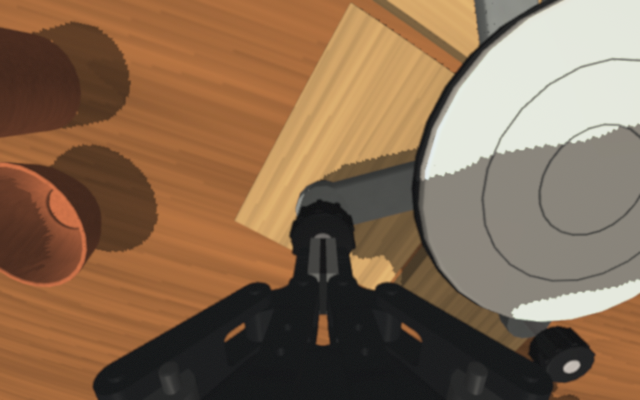

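The tips sit over the left knob at about (322,230).

Emit:
step_arm(
  dp=[
    [-0.004,-0.006,0.008],
    [-0.007,-0.009,0.012],
    [-0.007,-0.009,0.018],
    [-0.007,-0.009,0.018],
  ],
  dr=[
    [0.004,0,0],
    [0.004,0,0],
    [0.004,0,0],
    [0.004,0,0],
  ],
  gripper=[0,0,0,0],
)

```text
t: 6.05
ee_pos: [549.0, 168.3, 104.5]
tool_rot: [-179.9, 0.0, -71.2]
ft_force: [-0.3, 0.3, 0.5]
gripper_width: 0.1
```

Emit:
step_arm(
  dp=[
    [0,0,0.004],
    [0,0,0.008],
    [0,0,0.008],
    [0,0,0.008],
  ],
  dr=[
    [0,0,0],
    [0,0,0],
    [0,0,0],
    [0,0,0],
  ],
  gripper=[0,0,0,0],
)

```text
t: 6.38
ee_pos: [548.9, 168.2, 102.8]
tool_rot: [-179.9, 0.0, -71.2]
ft_force: [0.1, -0.1, -0.5]
gripper_width: 0.2
```

Emit:
step_arm(
  dp=[
    [0,0,0.004],
    [0,0,0.008],
    [0,0,0.008],
    [0,0,0.008],
  ],
  dr=[
    [0,0,0],
    [0,0,0],
    [0,0,0],
    [0,0,0],
  ],
  gripper=[0,0,0,0],
)

```text
t: 6.72
ee_pos: [548.9, 168.2, 101.2]
tool_rot: [-179.9, 0.0, -71.2]
ft_force: [-0.2, -0.2, 0.9]
gripper_width: -0.0
```

Emit:
step_arm(
  dp=[
    [0,0,0.003],
    [0,0,0.006],
    [0,0,0.006],
    [0,0,0.006],
  ],
  dr=[
    [0,0,0],
    [0,0,0],
    [0,0,0],
    [0,0,0],
  ],
  gripper=[0,0,0,0],
)

```text
t: 7.05
ee_pos: [549.0, 168.3, 100.2]
tool_rot: [-179.9, 0.0, -71.2]
ft_force: [-0.2, -0.4, 2.1]
gripper_width: -0.2
```

Emit:
step_arm(
  dp=[
    [0,0,0.003],
    [0,0,0.006],
    [0,0,0.006],
    [0,0,0.006],
  ],
  dr=[
    [0,0,0],
    [0,0,0],
    [0,0,0],
    [0,0,0],
  ],
  gripper=[0,0,0,0],
)

```text
t: 7.38
ee_pos: [548.9, 168.4, 99.5]
tool_rot: [-179.9, 0.0, -71.1]
ft_force: [-3.0, 0.0, 4.5]
gripper_width: -0.1
```

Emit:
step_arm(
  dp=[
    [0,0,0.003],
    [0,0,0.006],
    [0,0,0.006],
    [0,0,0.006],
  ],
  dr=[
    [0,0,0],
    [0,0,0],
    [0,0,0],
    [0,0,0],
  ],
  gripper=[0,0,0,0],
)

```text
t: 7.72
ee_pos: [548.9, 168.6, 99.1]
tool_rot: [-179.8, 0.1, -71.1]
ft_force: [-3.1, 0.7, 7.9]
gripper_width: -0.3
```

Emit:
step_arm(
  dp=[
    [0,0,0.003],
    [0,0,0.006],
    [0,0,0.006],
    [0,0,0.006],
  ],
  dr=[
    [0,0,0],
    [0,0,0],
    [0,0,0],
    [0,0,0],
  ],
  gripper=[0,0,0,0],
)

```text
t: 8.05
ee_pos: [548.8, 168.7, 98.6]
tool_rot: [-179.8, 0.1, -71.1]
ft_force: [-4.0, 1.5, 7.6]
gripper_width: -0.2
```

Emit:
step_arm(
  dp=[
    [0,0,0.005],
    [0,0,0.01],
    [0,0,0.01],
    [0,0,0.01],
  ],
  dr=[
    [0,0,0],
    [0,0,0],
    [0,0,0],
    [0,0,0],
  ],
  gripper=[0,0,0,0],
)

```text
t: 8.38
ee_pos: [548.6, 169.1, 97.8]
tool_rot: [-179.8, 0.1, -71.1]
ft_force: [-4.2, 1.0, 8.2]
gripper_width: -0.1
```

Emit:
step_arm(
  dp=[
    [0,0,0.005],
    [0,0,0.008],
    [0,0,0.008],
    [0,0,0.008],
  ],
  dr=[
    [0,0,0],
    [0,0,0],
    [0,0,0],
    [0,0,0],
  ],
  gripper=[0,0,0,0],
)

```text
t: 8.72
ee_pos: [548.6, 169.2, 97.6]
tool_rot: [-179.7, 0.1, -71.1]
ft_force: [-5.4, 1.0, 10.4]
gripper_width: 0.2
```

Emit:
step_arm(
  dp=[
    [0,0,0.005],
    [0,0,0.008],
    [0,0,0.008],
    [0,0,0.008],
  ],
  dr=[
    [0,0,0],
    [0,0,0],
    [0,0,0],
    [0,0,0],
  ],
  gripper=[0,0,0,0],
)

```text
t: 9.05
ee_pos: [548.6, 169.2, 97.6]
tool_rot: [-179.7, 0.1, -71.1]
ft_force: [-5.9, 0.6, 11.9]
gripper_width: -0.0
```

The left corner dipped about 3 mm at a roughly constant 8 N, then went stiff at z≈97.7, so it's the hanging foot with a gap of about 3.1 mm. The turn needed is about 5.8 mm, or 3 rad. I'll rise and open the fingers.

Emit:
step_arm(
  dp=[
    [0,0,-0.02],
    [0,0,-0.04],
    [0,0,-0.08],
    [0,0,-0.13],
    [0,0,-0.13],
    [0,0,-0.13],
  ],
  dr=[
    [-0.006,0,0],
    [-0.006,0,0],
    [-0.006,0,0],
    [-0.006,0,0],
    [-0.006,0,0],
    [-0.006,0,0],
  ],
  gripper=[0,0,0,56,56,56],
  squeeze=25,
)

```text
t: 9.55
ee_pos: [548.9, 169.4, 124.3]
tool_rot: [-179.8, 0.1, -71.1]
ft_force: [0.1, 0.3, -0.5]
gripper_width: 35.8
```

```bash
python3 g.py 548.4 168.6 75 289
python3 - <<'E'
from workcell import optics,manip
import cv2,numpy as np
for n in ["wrist","top"]:
    d=optics.get_image(n); cv2.imwrite(f"pics/{n}3.png",d["frame"]); np.savez(f"{n}3.npz",**d)
f=cv2.imread("pics/wrist3.png")[130:330,200:440]
cv2.imwrite("pics/wrist3c.png",cv2.resize(f,None,fx=3,fy=3,interpolation=cv2.INTER_CUBIC))
E
python3 g.py 548.4 168.6 75 289
```

```text
t 9.55 pos [548.91 169.44 124.33] rot [-1.7984e+02  1.1000e-01 -7.1050e+01] J1,J6 [32.7 76.3] F [ 0.13  0.27 -0.49] M [-0.045  0.059  0.034] w 35.8
dp [0.0036, 0.0045, 0.2466] dr [-0.004, 0.002, -0.001]
t 9.65 pos [548.25 169.15 123.28] rot [-1.7996e+02  1.0000e-01 -7.1050e+01] J1,J6 [32.7 76.3] F [ 0.22 -0.62 -0.2 ] M [ 0.007 -0.02   0.022] w 50.5
dp [0.0033, 0.0003, 0.2414] dr [-0.001, 0.002, -0.001]
```

View pics/wrist3c.png

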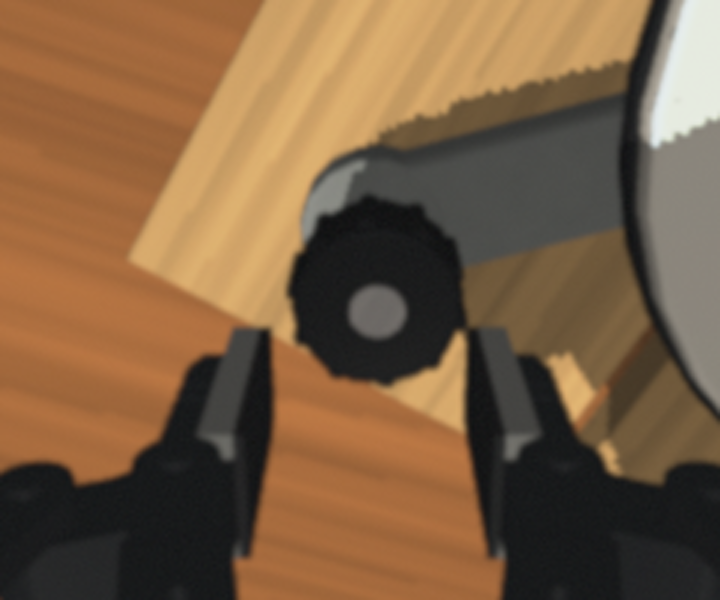

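```bash
python3 - <<'E'
from h import *
W=dict(np.load("wrist3.npz"))
k=atz(W,(325.3,233.7),101);print(k)
# project fingertip mid line: TCP through camera
print((W["view"]@np.array([548.6,169.3,123.8,1]))[:3],(W["view"]@np.append(k,1))[:3])
E
python3 g.py 549 167.8 75 289
```

```text
[549.19735003 167.89558967 101.        ]
[  0.17028915  32.0867318  162.57379021] [  1.75320072  24.84082394 184.18768403]
t 9.65 pos [548.25 169.15 123.28] rot [-1.7996e+02  1.0000e-01 -7.1050e+01] J1,J6 [32.7 76.3] F [ 0.22 -0.62 -0.2 ] M [ 0.007 -0.02   0.022] w 50.5
dp [0.008, -0.0012, 0.2414] dr [-0.001, 0.002, -0.001]
```

The knob centre from the wrist view is (549.2,167.9), about 1 mm from the earlier fit. I'll use it to align and descend.

Emit:
step_arm(
  dp=[
    [0.008,-0.001,0.0],
    [0.008,-0.001,0.04],
    [0.008,-0.001,0.1],
    [0.008,-0.001,0.16],
    [0.008,-0.001,0.21],
    [0.008,-0.001,0.25],
    [0.008,-0.001,0.26],
    [0.008,-0.001,0.26],
  ],
  dr=[
    [0,0,0],
    [0,0,0],
    [0,0,0],
    [0,0,0],
    [0,0,0],
    [0,0,0],
    [0,0,0],
    [0,0,0],
  ],
  gripper=[56,56,56,56,56,56,56,56],
)

```text
t: 10.32
ee_pos: [548.5, 167.5, 70.4]
tool_rot: [179.9, 0.1, -71.1]
ft_force: [0.4, -0.8, 0.1]
gripper_width: 55.7
```

```bash
python3 g.py 549.1 167.9 71 289;python3 - <<'E'
from workcell import optics,manip
import cv2,numpy as np
d=optics.get_image("wrist"); cv2.imwrite(f"pics/wrist4.png",d["frame"])
E
```

```text
t 10.32 pos [548.54 167.52  70.39] rot [ 1.7995e+02  7.0000e-02 -7.1050e+01] J1,J6 [32.5 76.4] F [ 0.39 -0.81  0.09] M [ 0.05  -0.011  0.027] w 55.7
dp [-0.0009, -0.0032, -0.0031] dr [0.001, 0.002, -0.001]
```

View pics/wrist4.png

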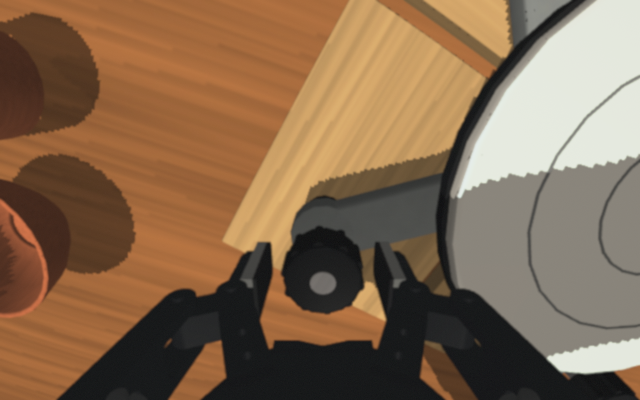

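The knob dot at (322,283) lies midway between the pads at 270 and 376. Closing.

Emit:
step_arm(
  dp=[
    [0,-0.002,0],
    [0,-0.002,0],
    [0,-0.002,0],
    [0,-0.002,0],
    [0,-0.002,0],
    [0,-0.002,0],
  ],
  dr=[
    [0,0,0],
    [0,0,0],
    [0,0,0],
    [0,0,0],
    [0,0,0],
    [0,0,0],
  ],
  gripper=[50,44,40,36,34,34],
  squeeze=25,
)

```text
t: 10.87
ee_pos: [549.8, 167.9, 71.7]
tool_rot: [-179.9, 0.1, -71.0]
ft_force: [-0.1, -0.9, 2.1]
gripper_width: 37.3
```

```bash
python3 g.py 549.1 167.9 71 289
```

```text
t 10.87 pos [549.76 167.91  71.68] rot [-1.7991e+02  7.0000e-02 -7.1040e+01] J1,J6 [32.5 76.5] F [-0.09 -0.9   2.14] M [-0.144 -0.108  0.019] w 37.3
dp [-0.001, 0.0032, 0.0034] dr [-0.002, 0.002, -0.001]
```

Gripped at 37.3 mm. Now a clockwise turn, sinking with the thread.

Emit:
step_arm(
  dp=[
    [0,0,0.001],
    [0,0,0.002],
    [0,0,0.003],
    [0,0,0.004],
    [0,0,0.005],
    [0,0,0.006],
    [0,0,0.007],
    [0,0,0.0075],
    [0,0,0.0075],
  ],
  dr=[
    [0,0,0.13],
    [0,0,0.26],
    [0,0,0.39],
    [0,0,0.52],
    [0,0,0.65],
    [0,0,0.78],
    [0,0,0.91],
    [0,0,1.0],
    [0,0,1.0],
  ],
  gripper=[34,34,34,34,34,34,34,34,34],
)

```text
t: 11.62
ee_pos: [549.8, 167.8, 70.2]
tool_rot: [-180.0, 0.1, -116.2]
ft_force: [-0.3, -1.5, 0.8]
gripper_width: 37.1
```

```bash
python3 g.py 549.1 167.9 70 244;python3 - <<'E'
from workcell import optics,manip
import cv2,numpy as np
d=optics.get_image("wrist"); cv2.imwrite(f"pics/wrist5.png",d["frame"])
E
```

```text
t 11.62 pos [549.81 167.82  70.24] rot [-1.7998e+02  1.1000e-01 -1.1619e+02] J1,J6 [32.5 31.3] F [-0.34 -1.53  0.82] M [-0.271 -0.147 -0.152] w 37.1
dp [0.0012, 0.0034, 0.0012] dr [-0.0, 0.002, -0.004]
```

View pics/wrist5.png

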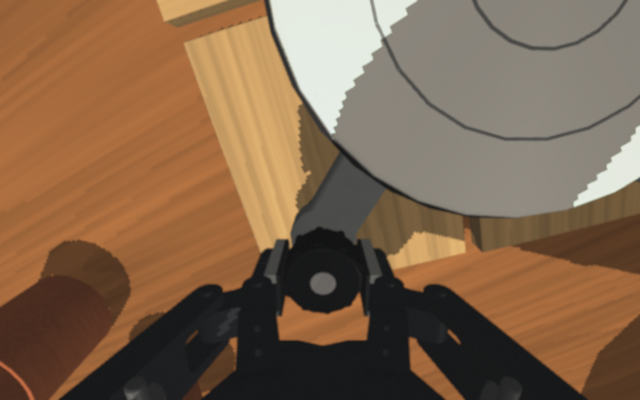

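Smooth turn with small forces and the grip still centred. Continuing.

Emit:
step_arm(
  dp=[
    [0,0,0.001],
    [0,0,0.002],
    [0,0,0.003],
    [0,0,0.004],
    [0,0,0.005],
    [0,0,0.006],
    [0,0,0.007],
    [0,0,0.0075],
    [0,0,0.0075],
  ],
  dr=[
    [0,0,0.13],
    [0,0,0.26],
    [0,0,0.39],
    [0,0,0.52],
    [0,0,0.65],
    [0,0,0.78],
    [0,0,0.91],
    [0,0,1.0],
    [0,0,1.0],
  ],
  gripper=[34,34,34,34,34,34,34,34,34],
)

```text
t: 12.42
ee_pos: [549.9, 167.7, 69.0]
tool_rot: [179.9, 0.1, -161.0]
ft_force: [-0.1, -0.8, 1.7]
gripper_width: 37.1
```

```bash
python3 g.py 549.8 167.8 68.7 199
```

```text
t 12.42 pos [549.91 167.66  69.04] rot [ 1.7995e+02  1.1000e-01 -1.6097e+02] J1,J6 [ 32.5 -13.5] F [-0.13 -0.84  1.73] M [-0.444 -0.008 -0.084] w 37.1
dp [0.0003, 0.0009, 0.0017] dr [0.001, 0.002, 0.001]
```

Emit:
step_arm(
  dp=[
    [0,0,0.001],
    [0,0,0.002],
    [0,0,0.003],
    [0,0,0.004],
    [0,0,0.005],
    [0,0,0.006],
    [0,0,0.007],
    [0,0,0.0075],
    [0,0,0.0075],
  ],
  dr=[
    [0,0,0.13],
    [0,0,0.26],
    [0,0,0.39],
    [0,0,0.52],
    [0,0,0.65],
    [0,0,0.78],
    [0,0,0.91],
    [0,0,1.0],
    [0,0,1.0],
  ],
  gripper=[34,34,34,34,34,34,34,34,34],
)

```text
t: 13.17
ee_pos: [550.0, 167.3, 68.4]
tool_rot: [179.9, 0.1, 154.1]
ft_force: [-2.3, -2.2, 5.6]
gripper_width: 37.0
```

```bash
python3 g.py 549.8 167.8 67.2 154
```

```text
t 13.17 pos [549.99 167.35  68.41] rot [1.7990e+02 8.0000e-02 1.5409e+02] J1,J6 [ 32.5 -58.4] F [-2.28 -2.19  5.58] M [-0.737  0.572 -0.096] w 37.0
dp [0.0019, 0.0016, 0.0061] dr [0.002, 0.002, 0.002]
```

The foot has met the board: the upward force has reached 5.6 N, so the knob now sinks less per turn. I'll turn the remaining ~36° without pushing down.

Emit:
step_arm(
  dp=[
    [0,0,0],
    [0,0,0],
    [0,0,0],
    [0,0,0],
    [0,0,0.001],
    [0,0,0.001],
    [0,0,0.001],
    [0,0,0.001],
  ],
  dr=[
    [0,0,0.12],
    [0,0,0.24],
    [0,0,0.36],
    [0,0,0.48],
    [0,0,0.6],
    [0,0,0.7],
    [0,0,0.78],
    [0,0,0.8],
  ],
  gripper=[34,34,34,34,34,34,34,34],
)

```text
t: 13.83
ee_pos: [549.9, 167.1, 68.3]
tool_rot: [179.9, 0.0, 118.2]
ft_force: [-0.6, -1.2, 1.1]
gripper_width: 37.1
```

```bash
python3 g.py 549.8 167.8 67.2 118
```

```text
t 13.83 pos [549.95 167.13  68.29] rot [1.7989e+02 3.0000e-02 1.1818e+02] J1,J6 [ 32.5 -94.3] F [-0.56 -1.2   1.07] M [-0.613  0.026  0.067] w 37.1
dp [0.0033, 0.0009, 0.0055] dr [0.002, 0.001, 0.004]
```

Emit:
step_arm(
  dp=[
    [0,0,0],
    [0,0,0],
    [0,0,0],
    [0,0,0],
    [0,0,0],
    [0,0,-0.05],
    [0,0,-0.12],
    [0,0,-0.2],
    [0,0,-0.25],
    [0,0,-0.25],
  ],
  dr=[
    [0,0,0],
    [0,0,0],
    [0,0,0],
    [0,0,0],
    [0,0,0],
    [0,0,0],
    [0,0,0],
    [0,0,0],
    [0,0,0],
    [0,0,0],
  ],
  gripper=[54,54,54,54,54,54,54,54,54,54],
)

```text
t: 14.67
ee_pos: [551.5, 167.8, 121.5]
tool_rot: [179.6, 0.1, 118.2]
ft_force: [0.4, 0.1, 0.9]
gripper_width: 54.1
```

```bash
python3 g.py 549.1 167.9 103 118;python3 - <<'E'
from workcell import optics,manip
import cv2,numpy as np
d=optics.get_image("wrist"); cv2.imwrite(f"pics/wrist6.png",d["frame"])
E
```

```text
t 14.67 pos [551.5  167.76 121.47] rot [1.7958e+02 5.0000e-02 1.1821e+02] J1,J6 [ 32.5 -94.3] F [0.43 0.13 0.93] M [-0.011 -0.041  0.05 ] w 54.1
dp [0.0064, -0.0109, 0.0923] dr [0.009, 0.001, 0.005]
```

View pics/wrist6.png

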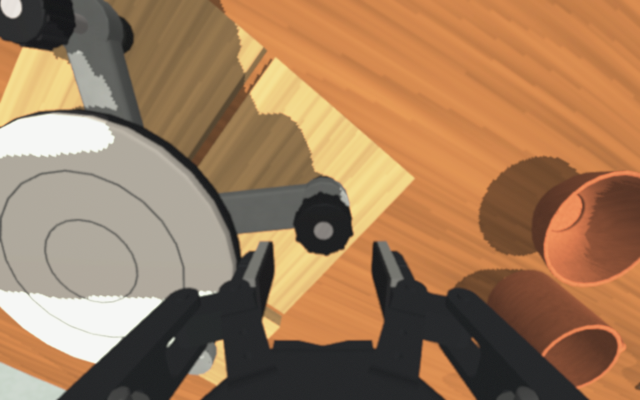

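The knob is released and sits at (323,230). I'll press the left knob again with closed fingers to check it.

Emit:
step_arm(
  dp=[
    [0.006,-0.01,0],
    [0.006,-0.01,0],
    [0.006,-0.01,0],
    [0.006,-0.01,0.0],
    [0.006,-0.01,0.0],
    [0.006,-0.01,0.04],
    [0.006,-0.01,0.08],
    [0.006,-0.01,0.1],
    [0.006,-0.01,0.105],
    [0.006,-0.01,0.105],
  ],
  dr=[
    [0.008,0,0],
    [0.008,0,0],
    [0.008,0,0],
    [0.008,0,0],
    [0.008,0,0],
    [0.008,0,0],
    [0.008,0,0],
    [0.008,0,0],
    [0.008,0,0],
    [0.008,0,0],
  ],
  gripper=[0,0,0,0,0,0,0,0,0,0],
)

```text
t: 15.55
ee_pos: [548.0, 167.5, 97.9]
tool_rot: [-179.8, 0.0, 118.2]
ft_force: [0.4, 0.1, -0.1]
gripper_width: 0.0
```

Emit:
step_arm(
  dp=[
    [0,0,0.004],
    [0,0,0.008],
    [0,0,0.01],
    [0,0,0.01],
  ],
  dr=[
    [0,0,0],
    [0,0,0],
    [0,0,0],
    [0,0,0],
  ],
  gripper=[0,0,0,0],
)

```text
t: 15.88
ee_pos: [548.2, 167.6, 96.6]
tool_rot: [-179.9, 0.0, 118.2]
ft_force: [-1.0, 0.1, 3.7]
gripper_width: -0.0
```

Emit:
step_arm(
  dp=[
    [0,0,0.004],
    [0,0,0.008],
    [0,0,0.008],
    [0,0,0.008],
  ],
  dr=[
    [0,0,0],
    [0,0,0],
    [0,0,0],
    [0,0,0],
  ],
  gripper=[0,0,0,0],
)

```text
t: 16.22
ee_pos: [548.3, 167.7, 96.4]
tool_rot: [-180.0, 0.0, 118.2]
ft_force: [-3.9, -0.7, 8.6]
gripper_width: 0.1
```

Emit:
step_arm(
  dp=[
    [0,0,0.006],
    [0,0,0.012],
    [0,0,0.012],
    [0,0,0.012],
  ],
  dr=[
    [0,0,0],
    [0,0,0],
    [0,0,0],
    [0,0,0],
  ],
  gripper=[0,0,0,0],
)

```text
t: 16.55
ee_pos: [548.4, 167.7, 96.2]
tool_rot: [180.0, 0.1, 118.3]
ft_force: [-7.2, -1.3, 13.9]
gripper_width: -0.2
```

Emit:
step_arm(
  dp=[
    [0,0,-0.02],
    [0,0,-0.05],
    [0,0,-0.1],
    [0,0,-0.14],
    [0,0,-0.14],
    [0,0,-0.14],
  ],
  dr=[
    [0,0,0],
    [0,0,0],
    [0,0,0],
    [0,0,0],
    [0,0,0],
    [0,0,0],
  ],
  gripper=[0,0,0,0,0,0],
)

```text
t: 17.05
ee_pos: [548.7, 167.9, 124.7]
tool_rot: [179.9, 0.1, 118.2]
ft_force: [0.3, 0.1, 0.6]
gripper_width: 0.4
```

```bash
python3 g.py 510.5 -37.9 106 118
python3 - <<'E'
from workcell import optics,manip
import cv2,numpy as np
for n in ["side","top"]:
    d=optics.get_image(n); cv2.imwrite(f"pics/{n}7.png",d["frame"]); np.savez(f"{n}7.npz",**d)
t=cv2.imread("pics/side7.png")[180:300,225:385]; cv2.imwrite("pics/side7c.png",cv2.resize(t,None,fx=5,fy=5,interpolation=cv2.INTER_CUBIC))
E
```

```text
t 17.05 pos [548.73 167.92 124.72] rot [1.7988e+02 6.0000e-02 1.1825e+02] J1,J6 [ 32.7 -94.4] F [0.34 0.08 0.63] M [-0.071  0.056 -0.019] w 0.4
dp [-0.816, -0.6556, 0.0931] dr [0.003, 0.001, 0.005]
```

View pics/side7c.png

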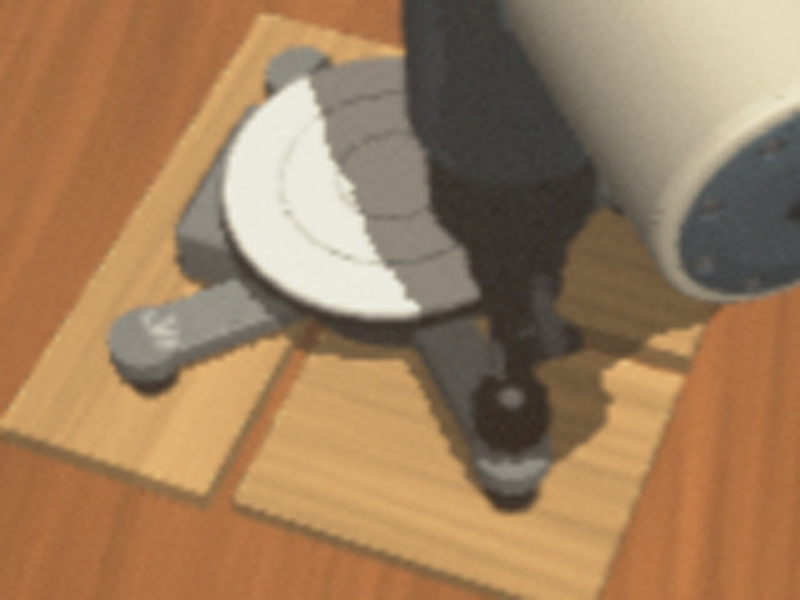

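Left is now stiff: 96.6→96.2 mm for 3.7→13.9 N. I'll check the right corner too and average several readings, since the left rest height hints at a load on the high side.

Emit:
step_arm(
  dp=[
    [-0.2,-0.16,-0.03],
    [-0.4,-0.32,-0.03],
    [-0.6,-0.48,-0.03],
    [-0.816,-0.655,-0.03],
    [-0.816,-0.655,0.0],
    [-0.816,-0.655,0.04],
    [-0.816,-0.655,0.07],
    [-0.816,-0.655,0.09],
    [-0.816,-0.655,0.09],
    [-0.816,-0.655,0.09],
  ],
  dr=[
    [0,0,0],
    [0,0,0],
    [0,0,0],
    [0,0,0],
    [0,0,0],
    [0,0,0],
    [0,0,0],
    [0,0,0],
    [0,0,0],
    [0,0,0],
  ],
  gripper=[0,0,0,0,0,0,0,0,0,0],
)

```text
t: 17.98
ee_pos: [510.1, -37.1, 105.6]
tool_rot: [-180.0, 0.0, 118.3]
ft_force: [1.0, 0.3, 0.1]
gripper_width: 0.2
```

```bash
cat > avg.py <<'E'
from workcell import optics,manip
import numpy as np
P=[];F=[];Q=[]
for i in range(8):
    s=manip.get_state();P.append(s["ee_pos"]);F.append(s["ft_force"]);Q.append(s["tool_rot"]);optics.get_image("wrist")
P=np.array(P);F=np.array(F)
print("t",round(s["t"],2),"z",P[:,2].round(2),"mean",P.mean(0).round(2),"sd",P.std(0).round(2),"F",F.mean(0).round(2),F[:,2].round(1),"rot",np.array(Q[-1]).round(2))
E
python3 avg.py; python3 g.py 510.5 -37.9 101 118
```

```text
t 18.33 z [105.55 105.93 106.09 106.14 106.17 106.13 106.11 106.11] mean [510.29 -37.36 106.03] sd [0.11 0.25 0.19] F [-0.22  0.07  0.26] [ 0.1  0.9  0.3  0.3  0.5  0.3  0.9 -1.2] rot [1.7997e+02 6.0000e-02 1.1828e+02]
t 18.38 pos [510.06 -37.91 106.03] rot [1.7998e+02 6.0000e-02 1.1827e+02] J1,J6 [ 13.4 -75.1] F [-0.79  0.54  0.55] M [0.058 0.049 0.045] w 0.3
dp [-0.001, 0.002, 0.0251] dr [0.0, 0.001, 0.006]
```

Emit:
step_arm(
  dp=[
    [0,0.002,0.008],
    [0,0.002,0.015],
    [0,0.002,0.018],
    [0,0.002,0.021],
    [0,0.002,0.023],
    [0,0.002,0.023],
  ],
  dr=[
    [0,0,0],
    [0,0,0],
    [0,0,0],
    [0,0,0],
    [0,0,0],
    [0,0,0],
  ],
  gripper=[0,0,0,0,0,0],
)

```text
t: 18.88
ee_pos: [510.4, -37.7, 102.1]
tool_rot: [180.0, 0.1, 118.3]
ft_force: [-2.7, 0.5, 5.9]
gripper_width: -0.0
```

```bash
python3 avg.py
```

```text
t 19.23 z [102.08 102.08 102.09 102.08 102.09 102.07 102.08 102.09] mean [510.37 -37.76 102.08] sd [0.01 0.01 0.01] F [-2.46  0.88  5.84] [5.9 5.5 6.  5.4 5.4 6.1 6.  6.4] rot [1.7996e+02 7.0000e-02 1.1827e+02]
```

Emit:
step_arm(
  dp=[
    [0,0,0.005],
    [0,0,0.01],
    [0,0,0.01],
    [0,0,0.01],
  ],
  dr=[
    [0,0,0],
    [0,0,0],
    [0,0,0],
    [0,0,0],
  ],
  gripper=[0,0,0,0],
)

```text
t: 19.62
ee_pos: [510.4, -37.9, 101.7]
tool_rot: [179.9, 0.1, 118.3]
ft_force: [-5.5, 2.6, 12.2]
gripper_width: -0.2
```

```bash
python3 avg.py
```

```text
t 19.97 z [101.74 101.75 101.75 101.75 101.72 101.75 101.74 101.73] mean [510.41 -37.86 101.74] sd [0.01 0.01 0.01] F [-5.7   1.91 12.06] [12.2 11.9 12.9 11.8 12.3 11.8 11.9 11.7] rot [1.7992e+02 1.1000e-01 1.1830e+02]
```

Settled readings show the right knob's rest height rose from 101.67 to about 102.38 mm. That means about 11 N has shifted to the left foot, leaving the right with about 7 N, so it's slightly overdone. I'll back the left knob off about 15° to even things out.

Emit:
step_arm(
  dp=[
    [0,0,-0.03],
    [0,0,-0.07],
    [0,0,-0.12],
    [0,0,-0.15],
    [0,0,-0.15],
  ],
  dr=[
    [0,0,0],
    [0,0,0],
    [0,0,0],
    [0,0,0],
    [0,0,0],
  ],
  gripper=[0,0,0,0,0],
)

```text
t: 20.43
ee_pos: [511.5, -37.8, 133.6]
tool_rot: [179.7, 0.2, 118.3]
ft_force: [0.3, 0.6, -0.8]
gripper_width: -0.1
```

```bash
python3 g.py 549.4 167.7 125 118
```

```text
t 20.43 pos [511.53 -37.8  133.61] rot [179.75   0.19 118.3 ] J1,J6 [ 13.4 -75.1] F [ 0.29  0.63 -0.79] M [ 0.037 -0.027  0.022] w -0.1
dp [0.815, 0.6537, 0.0432] dr [0.006, 0.004, 0.007]
```

Emit:
step_arm(
  dp=[
    [0.2,0.16,0],
    [0.4,0.32,0],
    [0.6,0.48,0],
    [0.8,0.64,0],
    [0.815,0.654,0.04],
    [0.815,0.654,0.04],
    [0.815,0.654,0.04],
    [0.815,0.654,0.04],
    [0.815,0.654,0.04],
  ],
  dr=[
    [0.006,0.004,0],
    [0.006,0.004,0],
    [0.006,0.004,0],
    [0.006,0.004,0],
    [0.006,0.004,0],
    [0.006,0.004,0],
    [0.006,0.004,0],
    [0.006,0.004,0],
    [0.006,0.004,0],
  ],
  gripper=[0,0,0,55,55,55,55,55,55],
)

```text
t: 21.18
ee_pos: [549.3, 166.8, 125.7]
tool_rot: [-180.0, 0.0, 118.3]
ft_force: [0.4, -0.7, 0.1]
gripper_width: 55.1
```

```bash
python3 - <<'E'
from workcell import optics,manip
import cv2,numpy as np
d=optics.get_image("wrist");d=optics.get_image("wrist"); cv2.imwrite(f"pics/wrist8.png",d["frame"]);np.savez("wrist8.npz",**d)
f=d["frame"][130:330,200:440]
cv2.imwrite("pics/wrist8c.png",cv2.resize(f,None,fx=3,fy=3,interpolation=cv2.INTER_CUBIC))
E
python3 g.py 549.4 167.7 67.5 118
```

```text
t 21.28 pos [549.49 166.56 126.04] rot [1.7999e+02 1.0000e-02 1.1822e+02] J1,J6 [ 32.5 -94.3] F [ 0.19 -0.72  0.77] M [-0.009 -0.    -0.009] w 55.2
dp [0.0053, 0.0022, 0.2927] dr [0.0, 0.0, 0.005]
```

View pics/wrist8c.png

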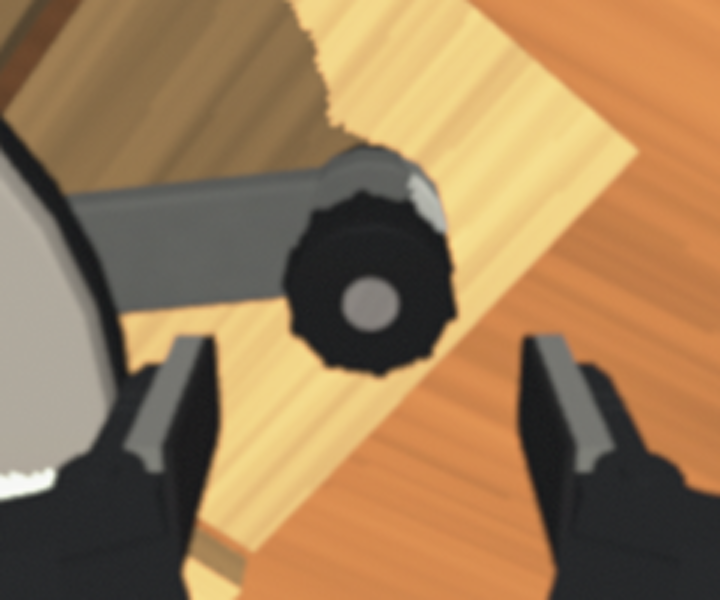

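The knob dot at (370,303) in the crop is within 2 px of the finger midline at 368.5. Descend and grip.

Emit:
step_arm(
  dp=[
    [0.002,0.002,0.04],
    [0.002,0.002,0.1],
    [0.002,0.002,0.16],
    [0.002,0.002,0.22],
    [0.002,0.002,0.26],
    [0.002,0.002,0.28],
    [0.002,0.002,0.288],
    [0.002,0.002,0.288],
    [0.002,0.002,0.288],
  ],
  dr=[
    [0,0,0],
    [0,0,0],
    [0,0,0],
    [0,0,0],
    [0,0,0],
    [0,0,0],
    [0,0,0],
    [0,0,0],
    [0,0,0],
  ],
  gripper=[55,55,55,55,55,55,55,55,55],
)

```text
t: 22.03
ee_pos: [550.1, 167.2, 69.0]
tool_rot: [179.9, 0.0, 118.2]
ft_force: [-0.5, 0.0, -0.2]
gripper_width: 54.6
```

Emit:
step_arm(
  dp=[
    [0,0,0],
    [0,0,0],
    [0,0,0],
    [0,0,0],
    [0,0,0],
    [0,0,0],
  ],
  dr=[
    [0,0,0],
    [0,0,0],
    [0,0,0],
    [0,0,0],
    [0,0,0],
    [0,0,0],
  ],
  gripper=[50,44,40,36,34,34],
  squeeze=25,
)

```text
t: 22.53
ee_pos: [550.3, 167.4, 69.5]
tool_rot: [179.9, 0.0, 118.2]
ft_force: [-0.3, 0.6, 2.7]
gripper_width: 37.1
```

```bash
python3 g.py 549.4 167.7 67.5 133
```

```text
t 22.53 pos [550.28 167.37  69.47] rot [1.7989e+02 2.0000e-02 1.1822e+02] J1,J6 [ 32.5 -94.3] F [-0.27  0.65  2.69] M [ 0.269  0.33  -0.   ] w 37.1
dp [0.0036, -0.0031, 0.0098] dr [0.002, 0.001, -0.328]
```

Emit:
step_arm(
  dp=[
    [0,0,0],
    [0,0,0],
    [0,0,0],
    [0,0,0],
    [0,0,0],
  ],
  dr=[
    [0,0,-0.1],
    [0,0,-0.2],
    [0,0,-0.3],
    [0,0,-0.34],
    [0,0,-0.34],
  ],
  gripper=[34,34,34,34,34],
)

```text
t: 22.95
ee_pos: [550.3, 167.5, 69.6]
tool_rot: [179.9, 0.0, 133.6]
ft_force: [-1.3, 0.9, 3.1]
gripper_width: 37.2
```

Emit:
step_arm(
  dp=[
    [0,0,0],
    [0,0,0],
    [0,0,0],
    [0,0,0],
    [0,0,0],
    [0,0,-0.05],
    [0,0,-0.12],
    [0,0,-0.2],
    [0,0,-0.29],
    [0,0,-0.29],
  ],
  dr=[
    [0,0,0],
    [0,0,0],
    [0,0,0],
    [0,0,0],
    [0,0,0],
    [0,0,0],
    [0,0,0],
    [0,0,0],
    [0,0,0],
    [0,0,0],
  ],
  gripper=[54,54,54,54,54,54,54,54,54,54],
)

```text
t: 23.78
ee_pos: [552.4, 168.1, 132.5]
tool_rot: [179.5, 0.2, 133.6]
ft_force: [1.0, -0.3, 1.1]
gripper_width: 54.1
```

```bash
python3 g.py 510.5 -37.9 108 133
```

```text
t 23.78 pos [552.44 168.08 132.49] rot [179.5    0.23 133.63] J1,J6 [ 32.5 -78.9] F [ 0.95 -0.32  1.09] M [ 0.044 -0.084  0.067] w 54.1
dp [-0.6003, -0.8634, 0.1174] dr [0.011, 0.005, 0.014]
```

Emit:
step_arm(
  dp=[
    [-0.15,-0.215,0],
    [-0.3,-0.43,0],
    [-0.45,-0.645,0],
    [-0.6,-0.863,0],
    [-0.6,-0.863,0.04],
    [-0.6,-0.863,0.09],
    [-0.6,-0.863,0.125],
    [-0.6,-0.863,0.135],
    [-0.6,-0.863,0.135],
    [-0.6,-0.863,0.135],
  ],
  dr=[
    [0.011,0.005,0],
    [0.011,0.005,0],
    [0.011,0.005,0],
    [0.011,0.005,0],
    [0.011,0.005,0],
    [0.011,0.005,0],
    [0.011,0.005,0],
    [0.011,0.005,0],
    [0.011,0.005,0],
    [0.011,0.005,0],
  ],
  gripper=[0,0,0,0,0,0,0,0,0,0],
)

```text
t: 24.62
ee_pos: [511.1, -36.8, 104.8]
tool_rot: [180.0, 0.0, 133.7]
ft_force: [0.7, 0.3, -0.3]
gripper_width: 0.3
```

```bash
python3 avg.py; python3 g.py 510.4 -37.8 101.3 133.6
```

```text
t 24.97 z [104.75 104.91 104.92 104.9  104.86 104.79 104.71 104.67] mean [511.01 -37.02 104.82] sd [0.17 0.26 0.09] F [-0.1  -0.02 -0.04] [-0.3 -0.4  0.  -0.1  0.2  0.7 -0.4 -0.1] rot [1.7998e+02 2.0000e-02 1.3366e+02]
t 25.02 pos [510.66 -37.57 104.62] rot [1.7998e+02 1.0000e-02 1.3365e+02] J1,J6 [ 13.3 -59.7] F [-0.65 -0.78  0.69] M [-0.003 -0.002  0.027] w -0.1
dp [0.0001, -0.0017, 0.0166] dr [0.0, 0.0, 0.001]
```

Emit:
step_arm(
  dp=[
    [0,-0.001,0.006],
    [0,-0.001,0.011],
    [0,-0.001,0.014],
    [0,-0.001,0.016],
    [0,-0.001,0.017],
  ],
  dr=[
    [0,0,0],
    [0,0,0],
    [0,0,0],
    [0,0,0],
    [0,0,0],
  ],
  gripper=[0,0,0,0,0],
)

```text
t: 25.43
ee_pos: [510.6, -37.8, 101.9]
tool_rot: [180.0, 0.0, 133.7]
ft_force: [-2.6, 1.4, 6.8]
gripper_width: -0.0
```

```bash
python3 avg.py
```

```text
t 25.78 z [101.89 101.93 101.93 101.92 101.92 101.93 101.93 101.93] mean [510.57 -37.75 101.92] sd [0.01 0.01 0.01] F [-2.73  0.92  6.2 ] [6.8 5.9 6.5 5.8 5.5 7.  5.5 6.5] rot [1.7997e+02 4.0000e-02 1.3366e+02]
```

Emit:
step_arm(
  dp=[
    [0,0,0.005],
    [0,0,0.01],
    [0,0,0.01],
    [0,0,0.01],
  ],
  dr=[
    [0,0,0],
    [0,0,0],
    [0,0,0],
    [0,0,0],
  ],
  gripper=[0,0,0,0],
)

```text
t: 26.17
ee_pos: [510.6, -37.8, 101.6]
tool_rot: [179.9, 0.1, 133.7]
ft_force: [-4.9, 1.8, 11.7]
gripper_width: -0.2
```

```bash
python3 avg.py
```

```text
t 26.52 z [101.61 101.61 101.58 101.6  101.61 101.61 101.6  101.62] mean [510.62 -37.85 101.61] sd [0.01 0.01 0.01] F [-5.38  1.65 12.3 ] [11.7 11.7 12.5 12.7 13.2 12.6 12.4 11.6] rot [1.7993e+02 1.0000e-01 1.3368e+02]
```

Emit:
step_arm(
  dp=[
    [0,0,-0.03],
    [0,0,-0.07],
    [0,0,-0.12],
    [0,0,-0.2],
    [0,0,-0.2],
    [0,0,-0.2],
  ],
  dr=[
    [0,0,0],
    [0,0,0],
    [0,0,0],
    [0,0,0],
    [0,0,0],
    [0,0,0],
  ],
  gripper=[0,0,0,0,0,0],
)

```text
t: 27.07
ee_pos: [511.4, -37.7, 142.8]
tool_rot: [179.8, 0.2, 133.7]
ft_force: [0.2, 0.5, -0.1]
gripper_width: 0.0
```

```bash
python3 g.py 632.6 46.2 125 133.6
```

```text
t 27.07 pos [511.35 -37.69 142.78] rot [1.7980e+02 1.7000e-01 1.3368e+02] J1,J6 [ 13.3 -59.7] F [ 0.2   0.55 -0.08] M [ 0.013  0.013 -0.01 ] w 0.0
dp [-0.115, 0.7278, 0.0917] dr [0.004, 0.004, 0.002]
```

The right rest height dropped 0.13 mm, as predicted. Roughly 9 N has now shifted to the left foot, so the near feet are near-equal. Now the wheel head.

Emit:
step_arm(
  dp=[
    [-0.03,0.18,0],
    [-0.06,0.36,0],
    [-0.09,0.54,0],
    [-0.115,0.728,0],
    [-0.115,0.728,0.04],
    [-0.115,0.728,0.08],
    [-0.115,0.728,0.09],
    [-0.115,0.728,0.09],
  ],
  dr=[
    [0.004,0.004,0],
    [0.004,0.004,0],
    [0.004,0.004,0],
    [0.004,0.004,0],
    [0.004,0.004,0],
    [0.004,0.004,0],
    [0.004,0.004,0],
    [0.004,0.004,0],
  ],
  gripper=[0,0,0,0,0,0,0,0],
)

```text
t: 27.73
ee_pos: [631.1, 45.5, 124.1]
tool_rot: [-179.9, -0.1, 133.6]
ft_force: [0.6, -0.3, 0.4]
gripper_width: -0.2
```

```bash
python3 - <<'E'
from workcell import optics,manip
import cv2,numpy as np
for i in range(3): d=optics.get_image("wrist")
cv2.imwrite(f"pics/wrist9.png",d["frame"])
E
python3 g.py 632.6 46.2 113 133.6
```

```text
t 27.88 pos [632.31  45.59 126.27] rot [1.7994e+02 3.0000e-02 1.3365e+02] J1,J6 [ 18.2 -64.6] F [ 1.09 -0.19  0.38] M [-0.023  0.019 -0.009] w 0.0
dp [0.0012, 0.0031, 0.0663] dr [0.001, 0.001, 0.001]
```

View pics/wrist9.png

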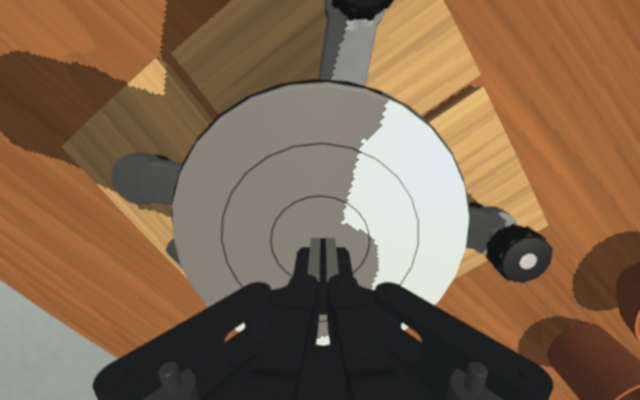

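The closed tips at (322,238) sit on the head's inner ring centre, about (320,238). Descending to contact.

Emit:
step_arm(
  dp=[
    [0.001,0.002,0.02],
    [0.001,0.002,0.04],
    [0.001,0.002,0.05],
    [0.001,0.002,0.056],
    [0.001,0.002,0.06],
    [0.001,0.002,0.062],
  ],
  dr=[
    [0,0,0],
    [0,0,0],
    [0,0,0],
    [0,0,0],
    [0,0,0],
    [0,0,0],
  ],
  gripper=[0,0,0,0,0,0],
)

```text
t: 28.38
ee_pos: [632.4, 46.0, 113.7]
tool_rot: [180.0, 0.0, 133.6]
ft_force: [0.4, -0.0, 0.2]
gripper_width: -0.1
```

Emit:
step_arm(
  dp=[
    [0,0,0.004],
    [0,0,0.008],
    [0,0,0.01],
    [0,0,0.012],
    [0,0,0.012],
  ],
  dr=[
    [0,0,0],
    [0,0,0],
    [0,0,0],
    [0,0,0],
    [0,0,0],
  ],
  gripper=[0,0,0,0,0],
)

```text
t: 28.8
ee_pos: [632.6, 46.0, 112.2]
tool_rot: [179.9, 0.1, 133.7]
ft_force: [-2.6, 0.4, 4.2]
gripper_width: -0.1
```

Emit:
step_arm(
  dp=[
    [0,0,0.006],
    [0,0,0.01],
    [0,0,0.013],
    [0,0,0.016],
    [0,0,0.016],
    [0,0,0.016],
  ],
  dr=[
    [0,0,0],
    [0,0,0],
    [0,0,0],
    [0,0,0],
    [0,0,0],
    [0,0,0],
  ],
  gripper=[0,0,0,0,0,0],
)

```text
t: 29.3
ee_pos: [632.7, 45.9, 111.9]
tool_rot: [179.8, 0.2, 133.7]
ft_force: [-7.0, 1.0, 14.5]
gripper_width: 0.1
```

```bash
python3 avg.py
```

```text
t 29.65 z [111.95 111.95 111.91 111.97 111.95 111.95 111.93 111.94] mean [632.67  45.97 111.94] sd [0.01 0.02 0.02] F [-6.83  1.1  14.39] [14.5 15.  14.2 15.1 13.7 14.8 13.7 14.1] rot [1.7984e+02 1.6000e-01 1.3370e+02]
```

14.4 N with only about 0.4 mm of give, and no rocking. One firmer press to about 20 N, with a small sideways correction to reduce drag.

Emit:
step_arm(
  dp=[
    [0.003,-0.003,0.017],
    [0.006,-0.006,0.019],
    [0.006,-0.006,0.021],
    [0.006,-0.006,0.022],
    [0.006,-0.006,0.022],
    [0.006,-0.006,0.022],
    [0.006,-0.006,0.022],
    [0.006,-0.006,0.022],
  ],
  dr=[
    [0,0,0],
    [0,0,0],
    [0,0,0],
    [0,0,0],
    [0,0,0],
    [0,0,0],
    [0,0,0],
    [0,0,0],
  ],
  gripper=[0,0,0,0,0,0,0,0],
)

```text
t: 30.37
ee_pos: [632.6, 46.0, 111.9]
tool_rot: [179.6, 0.4, 133.8]
ft_force: [-5.4, 0.1, 17.5]
gripper_width: -0.1
```

```bash
python3 avg.py
```

```text
t 30.72 z [111.86 111.89 111.89 111.9  111.89 111.86 111.88 111.87] mean [632.62  45.98 111.88] sd [0.01 0.01 0.01] F [-5.16  0.67 17.26] [17.5 16.1 17.7 16.8 17.8 17.  17.8 17.4] rot [179.59   0.4  133.76]
```

Emit:
step_arm(
  dp=[
    [0.003,-0.003,0.024],
    [0.005,-0.005,0.026],
    [0.005,-0.005,0.029],
    [0.005,-0.005,0.032],
    [0.005,-0.005,0.032],
    [0.005,-0.005,0.032],
    [0.005,-0.005,0.032],
    [0.005,-0.005,0.032],
  ],
  dr=[
    [0.008,0,0],
    [0.008,0,0],
    [0.008,0,0],
    [0.008,0,0],
    [0.008,0,0],
    [0.008,0,0],
    [0.008,0,0],
    [0.008,0,0],
  ],
  gripper=[0,0,0,0,0,0,0,0],
)

```text
t: 31.43
ee_pos: [632.7, 46.0, 111.7]
tool_rot: [179.7, 0.7, 133.8]
ft_force: [-9.9, 2.8, 25.9]
gripper_width: 0.0
```

```bash
python3 avg.py
```

```text
t 31.78 z [111.66 111.66 111.67 111.65 111.66 111.65 111.67 111.67] mean [632.73  45.97 111.66] sd [0.01 0.01 0.01] F [-10.18   1.7   26.42] [25.9 27.2 27.6 26.2 25.6 26.6 26.4 26. ] rot [179.67   0.69 133.85]
```

Emit:
step_arm(
  dp=[
    [0,0,-0.02],
    [0,0,-0.06],
    [0,0,-0.15],
    [0,0,-0.3],
    [0,0,-0.4],
    [0,0,-0.4],
    [0,0,-0.4],
    [0,0,-0.4],
  ],
  dr=[
    [0,0,0],
    [0,0,0],
    [0,0,0],
    [0,0,0],
    [0,0,0],
    [0,0,0],
    [0,0,0],
    [0,0,0],
  ],
  gripper=[0,0,0,0,0,0,0,0],
)

```text
t: 32.5
ee_pos: [631.3, 46.4, 190.7]
tool_rot: [179.7, 0.6, 133.8]
ft_force: [0.0, -0.7, -0.4]
gripper_width: -0.1
```

```bash
python3 g.py 540 46 200 133.6
```

```text
t 32.5 pos [631.34  46.42 190.68] rot [179.73   0.62 133.84] J1,J6 [ 18.6 -64.8] F [ 0.01 -0.75 -0.41] M [-0.012  0.034 -0.016] w -0.1
dp [0.3143, -0.3306, -0.0516] dr [0.006, 0.014, 0.005]
```

Emit:
step_arm(
  dp=[
    [0.1,0.1,-0.2],
    [0.2,0.3,-0.3],
    [0.5,0.5,-0.3],
    [0.6,0.7,-0.3],
    [0.6,0.7,-0.3],
    [0.6,0.7,-0.3],
    [0.6,0.7,-0.3],
    [0.6,0.7,-0.3],
  ],
  dr=[
    [0,0,0],
    [0,0,0],
    [0,0,0],
    [0,0,0],
    [0,0,0],
    [0,0,0],
    [0,0,0],
    [0,0,0],
  ],
  gripper=[0,0,0,0,0,0,0,0],
)

```text
t: 33.17
ee_pos: [648.2, 230.2, 248.4]
tool_rot: [179.9, 0.6, 133.9]
ft_force: [0.3, 0.3, -0.4]
gripper_width: 0.1
```

Run:
```python
from workcell import optics,manip
import cv2,numpy as np
for n in ["top","side"]:
    d=optics.get_image(n); cv2.imwrite(f"pics/{n}10.png",d["frame"])
a=cv2.imread("pics/top10.png");b=cv2.imread("pics/side10.png")
cv2.imwrite("pics/both10.png",np.hstack([cv2.resize(a,(400,250)),cv2.resize(b,(400,250))]))
a=cv2.resize(a[130:270,235:385],None,fx=2.6,fy=2.6,interpolation=cv2.INTER_CUBIC);b=cv2.resize(b[180:300,225:385],(400,364),interpolation=cv2.INTER_CUBIC)
cv2.imwrite("pics/both10c.png",np.hstack([a,b])); print(manip.get_state()["ee_pos"],manip.get_state()["t"])
```

```text
[648.56125373 229.05398925 249.60565963] 33.2667
```

View pics/both10.png

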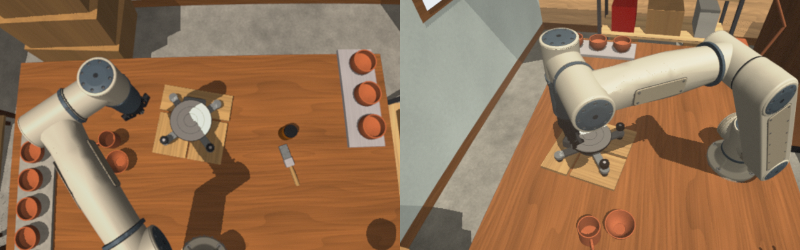

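View pics/both10c.png

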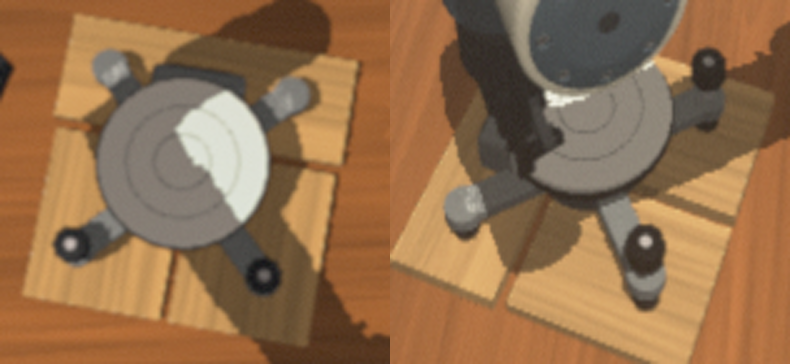

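The top and side views show the wheel, pots, jar and brush unmoved: left knob still at about (261,223), head at about (305,192). The arm is clear and not touching anything. Handing in.

```bash
python3 -c "
from workcell import manip
print(manip.sign_off(), manip.get_state()['t'])"
```

```text
the job is handed in; nothing more can be done
the job is handed in; nothing more can be done
```

The left near foot was the hanging one, with a gap of about 3 mm. It is now levelled, and the wheel stood firm when I pressed the head. I handed the job in at about 33 s.

- **Levelling:** I turned the left knob 171° clockwise. The right corner's height then suggested the left foot carried about 11 N and the right about 7 N, so I backed the knob off 15° and let go, for a net turn of about 156° (5.2 mm).
- **Load check:** After backing off, the right knob sat 0.13 mm lower, as predicted. That puts roughly 9 N on the left foot and 9 to 10 N on the right.
- **Stiffness check:** Both near corners were stiff under a 12 to 14 N press, about 18 to 24 N/mm. I did not press the left knob again after the 15° back-off.
- **Head press:** I pressed the middle of the wheel head with closed fingers up to 26 N. It gave about 0.5 mm and did not rock, and I then let go. Up to 10 N of sideways drag built up during the press.
- **Final pictures:** The wheel, pots, jar and brush had not moved, and the arm was touching nothing.

**Disagreement:** The foot loads are worked out from heights and the stated rubber stiffness, good to about ±2 N. A rougher estimate from the left knob's height before the back-off gave 9 to 18 N on the left foot. I relied on the settled right-knob readings instead.

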